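# Right the fallen oil bottle against the splash board and put it back in the drip tray

## Task

The oil bottle has fallen over. Lean it well over at a slant with its cap end against the green splash board and let go of it, then push it low down with the fingers, foot towards the board, until the bottle stands upright there; after that take it by the cap and stand it in the drip tray, in the gap between the grease tin and the carton. Let go of it there, and do not knock over or shove anything else on the bench.

Things in the scene. Friction and masses are not known exactly. Their poses are not given: they have to be found in the camera images.
- oil_bottle: white plastic oil bottle, closed, about 0.22 kg, 200 mm tall: flattened body 46 mm thick (its x) by 84 mm wide (its y), 161 mm to the shoulder; starts lying on a wide face; leaning on that face against a wall it stays put up to about 40 degrees from upright, and below about 16 degrees it rocks back onto its foot. Origin: centre of its underside; its z runs from underside to cap
- cap (a point): middle of the bottle's round cap, on the bottle's axis 187 mm from the underside; the cap is 43 mm in diameter, 26 mm long and is fixed to the bottle (the place to grip)
- board: fixed upright green splash board, 220 mm wide (y), 190 mm tall, 14 mm thick, with a foot 57 mm deep behind it. Origin: bottom middle of its plain front face, on the bench; its x points into the board and away from the robot, its y along the face, z up
- drip_tray: fixed dark steel drip tray, 125 (x) x 260 (y) mm, rim 25 mm high, walls and floor 3 mm thick. Origin: centre of its underside on the bench. Its row of things runs along its y; the free bay is between the grease tin and the carton
- grease_tin: round yellow grease tin, 85 mm diameter, 75 mm tall, standing in the tray at its -y end, loose. Origin: centre of its underside
- carton: closed white carton, 105 mm long (its y, lying across the row) by 70 mm (its x, along the row), 66 mm tall, standing in the tray at its +y end, loose. Origin: centre of its underside
- blue_cap: blue plastic cap, 66 mm diameter, 60 mm tall, bystander. Origin: centre of its underside
- pliers_blue: blue-handled pliers lying flat, 66 x 191 x 12 mm, bystander. Origin: centre of its underside
- spray_can: spray can with red lid, 59 mm diameter, 202 mm tall, standing, bystander. Origin: centre of its underside
- tape_masking: roll of masking tape lying flat, 104 mm diameter, 25 mm tall, bystander. Origin: centre of its underside
- brake_pad: brake pad lying flat, 44 x 99 x 12 mm, bystander. Origin: centre of its underside
There are look-alikes about, which are no part of the job. There is more than one size of the grease_tin; the job needs the larger.

How it is judged:
On the way, in this order (a step that is already met when the one before it is completed fails the run):
1. the bottle leans at a slant (20 to 63 degrees from upright) with its top against the splash board, let go and at rest (angle between oil_bottle's own z axis and vertical between 0.35 and 1.1 rad and contact force between oil_bottle and board above 0.1 N and contact force between oil_bottle and the fingers below 0.1 N and linear speed of oil_bottle below 0.03 m/s and height (world z) of cap above 0.08 m), for 0.3 s.
2. the fingers push low on the bottle as it rises: slant between 6 and 19 degrees, fingers touching it, TCP under 120 mm high (angle between oil_bottle's own z axis and vertical between 0.1 and 0.34 rad and contact force between oil_bottle and the fingers above 0.1 N and height (world z) of the grasp point below 0.12 m), for 0.03 s.
3. the bottle stands upright on the bench with its foot at the splash board (its axis within 50 mm of the face) (angle between oil_bottle's own z axis and vertical below 0.09 rad and x of oil_bottle in the frame of board between -0.05 and 0 m and y of oil_bottle in the frame of board between -0.11 and 0.11 m and height (world z) of oil_bottle below 0.008 m and linear speed of oil_bottle below 0.03 m/s), for 0.2 s.
At the end, for the whole second after the job is handed in: The bottle stands upright (within 5 degrees) on the tray floor between tin and carton, its axis within 30 mm of the tray's centre line and 70 mm of its middle along the row, released and at rest; tin and carton upright within 30 mm of where they were (angle between oil_bottle's own z axis and vertical below 0.09 rad and x of oil_bottle in the frame of drip_tray between -0.03 and 0.03 m and y of oil_bottle in the frame of drip_tray between -0.07 and 0.07 m and z of oil_bottle in the frame of drip_tray below 0.01 m and linear speed of oil_bottle below 0.04 m/s and contact force between oil_bottle and the fingers below 0.05 N and angle between each of grease_tin, carton's own z axis and vertical below 0.1 rad and distance of each of grease_tin, carton from where it was at the start of the episode below 0.03 m); the robot touches nothing.
It fails at once if the grease tin in the tray is shoved more than 30 mm or tipped over (distance of grease_tin from where it was at the start of the episode above 0.03 m or angle between grease_tin's own z axis and vertical above 0.4 rad).
It fails at once if the carton in the tray is shoved more than 30 mm or tipped over (distance of carton from where it was at the start of the episode above 0.03 m or angle between carton's own z axis and vertical above 0.4 rad).
It fails at once if another thing on the bench (blue cap, pliers, spray can, masking tape, brake pad) is moved more than 30 mm (distance of any of blue_cap, pliers_blue, spray_can, tape_masking, brake_pad from where it was at the start of the episode above 0.03 m).
It also fails if it takes over 72 s, if anything falls off the work surface, if the arm or the gripper's body presses on something with over 40 N, if the wrist force passes 120 N, or if a joint passes its speed limit or range.

## Robot

A 7-joint arm with a two-finger parallel gripper is mounted at the origin on a cart in front of the work surface, level with it; the furniture and walls round the work are solid. World frame = base frame: x ahead of the robot, y to its left, z up, the work surface at z = 0. Lengths are in m, angles in rad, forces in N, time in s.
With the tool pointing down it reaches from about 0.35 to 0.9 m from the base axis. Payload 8.1 kg.
Tool frame: the origin (TCP) lies between the finger pads, 19 mm behind the fingertips; this is the grasp point; z points along the fingers, y is the line along which they close (so a half turn about z gives the same grasp; the last joint's range is limited). The gripper opens to 92 mm and grips with 3 to 60 N. Pads are 19 mm wide; open, the fingers measure 130 mm over their backs; the gripper's body (75 mm by 190 mm) begins 47 mm behind the grasp point.
Start: joints at [-0.103, 0.434, 0.025, 1.573, -0.012, 1.134, -0.075], TCP at [0.625, -0, 0.246] pointing down, gripper open.
Joint ranges: [-2.62, 2.62], [-0.44, 2.09], [-1.27, 1.32], [0.08, 2.57], [-1.32, 4.46], [0.12, 2], [-2.74, 2.74]. Speed limits (rad/s): [2.22, 2.22, 3.01, 3.01, 3.14, 3.14, 3.14].

## Interface

Orientations are given as a rotation vector (axis times angle).
In Python, from cell import observe, imaging, arm gives the robot as it stands.
- The arm moves only by the tool apply_moves, never from a script. Its argument "commands" is a list of rows, each a list of 5 numbers: the opening in per cent of the stroke, from 0 (shut) to 100 (fully open), then the shift along the world's x, y, z in units of 0.06 m (1.0 is 0.06 m), then the turn about the world's z in units of 0.5 rad (1.0 is 0.5 rad). A call has 1 to 12 rows; each row shifts and turns the commanded pose from where the row before left it; what a row does not reach is not made up. A row lasts 1/8 s, in which the tool goes at most 62.5 mm and 10.7 degrees, less where a joint would pass 70% of its speed; a pose out of reach is approached as far as the arm can. A call with a number of a shift or a turn outside -1 to 1 is refused whole. A call with a gripper value outside its range is refused whole. The fingers move at their own pace and stop on an object; "newtons" is the grip in N (left out, the last holds). Time passes only in rows, so rows that do not move let the fingers close. It gives the time, the measured TCP pose, the force, the opening and the grip force at its end, in the units of the state.
- observe(): the state, without advancing time (a new reading comes with each control period).
- imaging.get_image(name): name is "scene" or "side" or "wrist"; returns (picture, depth): 420x560x3 uint8, red, green, blue; 420x560 float32, m along the optical axis (not along the pixel's ray), 0 where there is no reading.
- imaging.camera_params(name): a dict with "camera_matrix" (3x3 intrinsics, pixels), "origin" and "rotation" of the camera in the world; the wrist camera has in their place "tool_from_camera" (4x4, takes a point from camera to tool coordinates, whose origin is the TCP and whose axes are the flange's). Camera axes: x right, y up, looking along -z (the intrinsics and any distortion apply to the point x, -y, -z); pixel columns grow to the right and rows downward; lengths in m; the calibration is good to about 2 mm. The wrist camera is an equidistant fisheye: a pixel r from the principal point sees the ray r / f radians off the axis. A picture is of the moment at which its call begins: read the wrist's pose just before it. camera_params takes no time and is no camera call.
- arm.sign_off(): hands the job in; it is judged then, once.
The state is a dict: "clock": time; "joints": joint angles; "dq": joint speeds; "joint_efforts": joint torques, N m; "position": TCP position; "ee_rot": TCP orientation; "force": force on the tool from outside, world axes, zero at the start; "ft_torque": the same for the moment, N m; "width": opening from 0.0 (shut) to 1.0 (fully open); "gripper_force": force on a finger pad.
Only numpy, scipy, OpenCV 4.12 (cv2) and the standard library are available. Lean on these libraries where they do the work, as an engineer would, in place of code of your own. Each camera call takes 0.05 s, during which the arm holds its last target. There are 200 camera calls.

## Working session

There is one attempt and no reset: what is moved stays moved. The work goes in short steps, Python scripts to look and compute and a tool call to move; the robot and the scene stay as the last step left them, time stands still between calls to the robot, and variables do not carry over. Pictures are saved under pics/ and viewed, at most 11 in all, crops included, and the job is handed in when it is done.

Besides the shell and the picture viewer there is one more tool, called after ">>>" as name(argument=value, ...) on one line, values as JSON. apply_moves: Moves the arm, as the interface text tells. Its arguments: {"type":"object","properties":{"commands":{"type":"array"},"newtons":{"type":"number"}},"required":["commands"]}

```bash
mkdir -p pics; cat > h.py <<'E'
import numpy as np, cv2
from cell import observe, imaging, arm
def cloud(name):
    im,d=imaging.get_image(name); p=imaging.camera_params(name)
    K=np.array(p["camera_matrix"]);h,w=d.shape
    u,v=np.meshgrid(np.arange(w),np.arange(h))
    c=np.stack([(u-K[0,2])/K[0,0]*d,-(v-K[1,2])/K[1,1]*d,-d],-1)
    P=c@np.array(p["rotation"]).T+np.array(p["origin"])
    P[d<=0]=np.nan
    return im,d,P
E
python3 - <<'E'
from h import *
print(observe())
for n in("scene","side"):
    im,d,P=cloud(n); np.savez(n+".npz",im=im,P=P); cv2.imwrite(f"pics/{n}0.png",im[...,::-1]); p=imaging.camera_params(n);print(p)
E
```

```text
{'clock': 0.0, 'joints': array([-0.10259328,  0.4351822 ,  0.02497422,  1.57409021, -0.01159953,
        1.13399724, -0.07513833]), 'dq': array([ 0.00088115, -0.00077742, -0.00122853, -0.0002271 ,  0.00258366,
       -0.00013983, -0.00232283]), 'joint_efforts': array([ 3.89017032e-04, -6.67853522e+01,  9.84863900e-01, -3.14464223e+01,
       -6.05165795e-02,  4.27553023e-02,  1.12382318e-04]), 'position': array([ 6.24521825e-01, -5.94293855e-05,  2.44772964e-01]), 'ee_rot': array([-2.22087654e+00, -2.22061956e+00,  1.84900229e-03]), 'force': array([-0.678079  ,  0.70276635,  0.00424618]), 'ft_torque': array([0.03835031, 0.02670621, 0.01829991]), 'gripper_force': 0.0, 'width': 0.9976308077501054}Traceback (most recent call last):
  File "<stdin>", line 4, in <module>
  File "h.py", line 8, in cloud
    P=c@np.array(p["rotation"]).T+np.array(p["origin"])
      ~~~~~~~~~~~~~~~~~~~~~~~~~~~^~~~~~~~~~~~~~~~~~~~~~
ValueError: operands could not be broadcast together with shapes (420,560) (3,)
```

```bash
sed -i 's/np.array(p\["rotation"\]).T/cv2.Rodrigues(np.array(p["rotation"],float))[0].T/' h.py
python3 - <<'E'
from h import *
for n in("scene","side"):
    p=imaging.camera_params(n);print(p)
    im,d,P=cloud(n); np.savez(n+".npz",im=im,P=P); cv2.imwrite(f"pics/{n}0.png",im[...,::-1])
    print(np.nanpercentile(P[...,2],[5,25,50,75,95]))
E
```

```text
{'camera_matrix': array([[521.33284645,   0.        , 279.36541378],
       [  0.        , 521.33284645, 198.18246445],
       [  0.        ,   0.        ,   1.        ]]), 'origin': array([-0.13312435, -0.90808498,  1.3749383 ]), 'rotation': array([ 0.71164713, -0.2158102 , -0.6069887 ])}
[-0.7914073  -0.00177529  0.03415457  0.36031742  0.71826365]
{'camera_matrix': array([[440.05520676,   0.        , 281.82101063],
       [  0.        , 440.05520676, 209.12574763],
       [  0.        ,   0.        ,   1.        ]]), 'origin': array([0.6691878 , 0.69979131, 1.24192568]), 'rotation': array([0.07882683, 0.74363934, 2.87514216])}
[-0.83664776 -0.00213904  0.12160329  0.73183403  0.81272741]
```

View pics/scene0.png

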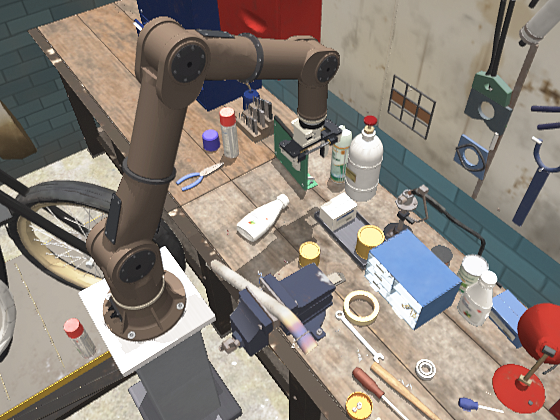

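View pics/side0.png

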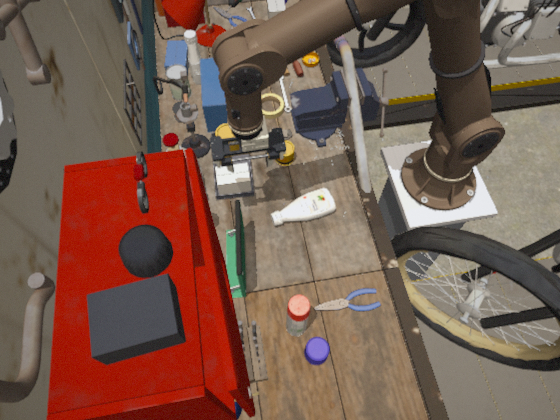

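Scene picture: bottle at (262,218) with the cap at (283,200), green board at (292,155), tray at (350,228) holding the tin (369,242) and carton (338,208). Side picture: bottle (305,206), cap (278,217), board (238,250).

```bash
cat > m.py <<'E'
import numpy as np, cv2
for n in("scene","side"):
    z=np.load(n+".npz"); im,P=z["im"],z["P"]; hsv=cv2.cvtColor(im,cv2.COLOR_RGB2HSV)
    def box(x0,y0,x1,y1):
        m=np.zeros(im.shape[:2],bool); m[y0:y1,x0:x1]=1; return m
    H,S,V=[hsv[...,i].astype(int) for i in range(3)]; Z=P[...,2]
    def rep(k,m):
        q=P[m&~np.isnan(Z)]
        if len(q)<5: return print(n,k,len(q))
        print(n,k,len(q),"lo",np.percentile(q,2,0).round(3),"hi",np.percentile(q,98,0).round(3))
        r=cv2.minAreaRect(q[:,:2].astype(np.float32)); print("   rect",np.round(r[0],3),np.round(r[1],3),round(r[2],1))
        return q
    bb=dict(scene=(225,185,300,250),side=(262,180,345,232))[n]
    q=rep("bottle",box(*bb)&(Z>0.012)&(Z<0.08)&(S<90)&(V>110))
    if q is not None:
        c=q.mean(0); w,v=np.linalg.eigh(np.cov(q[:,:2].T)); a=v[:,1]; t=(q[:,:2]-c[:2])@a; s=(q[:,:2]-c[:2])@v[:,0]
        print("   axis",a.round(3),"ends",(c[:2]+a*t.min()).round(3),(c[:2]+a*t.max()).round(3))
        for tt in np.arange(t.min(),t.max(),.02):
            k=(t>=tt)&(t<tt+.02); print("    ",round(tt,3),"w",np.percentile(s[k],[2,98]).round(3),"zmax",np.percentile(q[k,2],97).round(3))
    gb=dict(scene=(265,110,325,195),side=(220,195,255,300))[n]
    g=box(*gb)&(H>50)&(H<95)&(S>80)
    q=rep("board",g&(Z>0.03)&(Z<.25)); 
    rep("boardtop",g&(Z>0.183)&(Z<.2))
    tb=dict(scene=(310,185,395,265),side=(205,120,262,202))[n]
    rep("traylow",box(*tb)&(Z>0.0)&(Z<0.03)&(V<110)&(S<110))
    rep("rim",box(*tb)&(Z>0.019)&(Z<0.03)&(V<110)&(S<110))
    rep("carton",box(*tb)&(Z>0.058)&(Z<0.075)&(S<60)&(V>120))
    rep("tin",box(*dict(scene=(345,215,395,265),side=(205,110,300,165))[n])&(Z>0.07)&(Z<0.085)&(S>20))
    rep("tall",box(*dict(scene=(210,100,255,160),side=(280,285,345,370))[n])&(Z>0.04)&(Z<0.3))
    rep("near tin",box(*dict(scene=(295,235,325,270),side=(270,135,300,165))[n])&(Z>0.03)&(Z<0.12))
E
python3 m.py
```

```text
scene bottle 1073 lo [ 0.377 -0.01   0.015] hi [0.57  0.077 0.054]
   rect [0.476 0.062] [0.201 0.199] 71.9
   axis [-0.975 -0.224] ends [0.611 0.07 ] [0.38  0.017]
     -0.159 w [-0.059 -0.059] zmax 0.012
     -0.139 w [-0.015  0.011] zmax 0.045
     -0.119 w [-0.025  0.014] zmax 0.049
     -0.099 w [-0.024  0.013] zmax 0.047
     -0.079 w [-0.026  0.016] zmax 0.048
     -0.059 w [-0.035  0.023] zmax 0.048
     -0.039 w [-0.039  0.031] zmax 0.05
     -0.019 w [-0.045  0.034] zmax 0.053
     0.001 w [-0.044  0.035] zmax 0.054
     0.021 w [-0.044  0.035] zmax 0.056
     0.041 w [-0.045  0.034] zmax 0.054
     0.061 w [-0.047  0.033] zmax 0.053
scene board 535 lo [0.666 0.074 0.032] hi [0.693 0.287 0.182]
   rect [0.679 0.182] [0.226 0.018] 85.8
scene boardtop 10 lo [0.678 0.183 0.184] hi [0.69  0.286 0.19 ]
   rect [0.682 0.233] [0.108 0.004] 82.9
scene traylow 613 lo [ 0.557 -0.281  0.001] hi [ 0.922 -0.022  0.028]
   rect [ 0.711 -0.144] [0.365 0.299] 51.6
scene rim 197 lo [ 0.605 -0.288  0.019] hi [ 0.921 -0.043  0.029]
   rect [ 0.765 -0.173] [0.262 0.317] 88.7
scene carton 643 l
[... 1183 characters left out ...]
2 0.192]
   rect [0.698 0.234] [0.118 0.007] 87.5
side traylow 445 lo [ 0.587 -0.326  0.   ] hi [ 0.755 -0.023  0.028]
   rect [ 0.668 -0.176] [0.169 0.33 ] 5.8
side rim 105 lo [ 0.614 -0.325  0.019] hi [ 0.756 -0.042  0.029]
   rect [ 0.682 -0.188] [0.14  0.303] 5.6
side carton 600 lo [ 0.628 -0.127  0.061] hi [ 0.729 -0.058  0.074]
   rect [ 0.697 -0.091] [0.149 0.084] 7.5
side tin 279 lo [ 0.433 -0.331  0.071] hi [ 0.731 -0.234  0.084]
   rect [ 0.595 -0.251] [0.116 0.321] 74.9
side tall 1213 lo [0.502 0.381 0.047] hi [0.593 0.508 0.205]
   rect [0.547 0.444] [0.062 0.146] 28.9
side near tin 168 lo [ 0.465 -0.199  0.032] hi [ 0.511 -0.14   0.063]
   rect [ 0.483 -0.167] [0.067 0.04 ] 59.7
```

>>> apply_moves(commands=[[100,-0.13,0.14,-0.1,-0.34],[100,-0.13,0.14,-0.1,-0.34],[100,-0.13,0.14,-0.1,-0.34],[100,-0.13,0.14,-0.1,-0.34],[100,-0.13,0.14,-0.1,-0.34],[100,-0.13,0.14,-0.1,-0.34],[100,-0.13,0.14,-0.1,-0.34],[100,-0.13,0.14,-0.1,-0.34],[100,0,0,0,0]], newtons=6)

```text
clock: 1.27
position: [0.5617, 0.068, 0.1969]
ee_rot: [3.124, 0.334, -0.003]
force: [-0.8, -1.5, -0.2]
width: 0.999
gripper_force: 0.0
```

```bash
cat >> h.py <<'E'
def wpix(u,v,zpl,p,s):
    T=np.array(p["tool_from_camera"]);K=np.array(p["camera_matrix"])
    a=np.array([(u-K[0,2])/K[0,0],(v-K[1,2])/K[1,1]]);r=np.hypot(*a);k=np.sin(r)/max(r,1e-9)
    c=np.array([a[0]*k,-a[1]*k,-np.cos(r)])
    R=cv2.Rodrigues(np.array(s["ee_rot"]))[0]
    d=R@T[:3,:3]@c;o=R@T[:3,3]+s["position"]
    return o+d*(zpl-o[2])/d[2]
E
python3 - <<'E'
from h import *
s=observe();print(s["position"],s["ee_rot"],s["joints"])
im,d=imaging.get_image("wrist");cv2.imwrite("pics/w1.png",im[...,::-1])
p=imaging.camera_params("wrist");print(p)
hsv=cv2.cvtColor(im,cv2.COLOR_RGB2HSV)
for n in("scene","side"):
    im,d,P=cloud(n); np.savez(n+"1.npz",im=im,P=P); cv2.imwrite(f"pics/{n}1.png",im[...,::-1])
E
```

```text
[0.5617426  0.06801497 0.19694841] [ 3.12366305e+00  3.34472186e-01 -2.56632498e-03] [-0.43866249  0.39035954  0.30383516  1.79999299 -0.13812653  0.97356847
 -1.43569848]
{'camera_matrix': array([[325.1922621 ,   0.        , 275.50013061],
       [  0.        , 325.1922621 , 213.46609736],
       [  0.        ,   0.        ,   1.        ]]), 'tool_from_camera': array([[-6.63698279e-04,  9.57328360e-01,  2.89001679e-01,
         7.76901423e-02],
       [ 9.99998853e-01,  1.02892231e-03, -1.11182396e-03,
         1.20085307e-03],
       [-1.36174088e-03,  2.89000609e-01, -9.57327945e-01,
        -1.40012480e-01],
       [ 0.00000000e+00,  0.00000000e+00,  0.00000000e+00,
         1.00000000e+00]])}
```

View pics/w1.png

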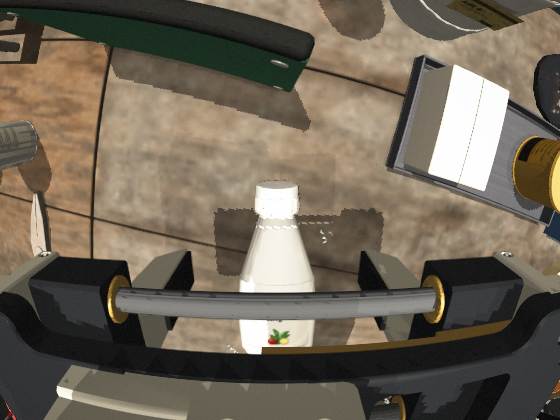

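View pics/side1.png

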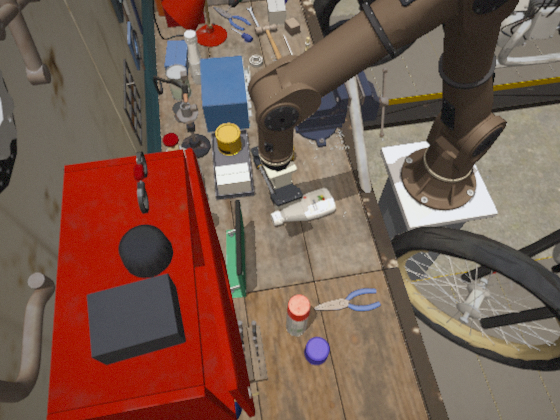

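Wrist view: cap at (276,197), bottle axis near column 277 and in line with the gripper, so the yaw is good. The board runs along the top, with its face foot line from about (112,45) to (292,88). The tray is at the right.

```bash
python3 - <<'E'
from h import *
s=observe();p=imaging.camera_params("wrist")
for k,u,v,z in[("tip",277,182,.03),("capneck",277,217,.043),("capL",255,205,.023),("capR",299,205,.023),("bodyL",243,270,.023),("bodyR",313,270,.023),
 ("boardbotL",112,46,0),("boardbotR",292,90,0),("trayc near",390,168,.025),("tray far",420,56,.025),("carton near bl",413,172,.066),("bl2",482,190,.066),("far",450,66,.066),("far2",508,85,.066)]:
    print(k,wpix(u,v,z,p,s).round(4))
for n in("scene","side"):
    z=np.load(n+"1.npz"); im,P=z["im"],z["P"];H,S,V=[cv2.cvtColor(im,cv2.COLOR_RGB2HSV)[...,i].astype(int) for i in range(3)];X,Y,Z=P[...,0],P[...,1],P[...,2]
    g=(H>50)&(H<95)&(S>80)&(X>.63)&(X<.73)&(Y>.06)&(Y<.31)&(Z>.02)&(Z<.2)
    q=P[g]
    if n=="scene":
        for _ in range(4):
            A=np.c_[q[:,1],np.ones(len(q))];c=np.linalg.lstsq(A,q[:,0],rcond=None)[0];r=q[:,0]-A@c;q=q[np.abs(r)<max(.003,1.2*r.std())]
        print("face x=",c,"at y=.18",c[0]*.18+c[1],len(q),np.percentile(q[:,1],[1,99]))
    tm=(V<120)&(S<110)&(X>.57)&(X<.8)&(Y>-.36)&(Y<-.0)&(Z>.017)&(Z<.032)
    r=cv2.minAreaRect(P[tm][:,:2].astype(np.float32));print(n,"rim",r,tm.sum())
    cm=(S<70)&(V>120)&(X>.57)&(X<.8)&(Y>-.2)&(Y<-.0)&(Z>.058)&(Z<.075)
    r=cv2.minAreaRect(P[cm][:,:2].astype(np.float32));print(n,"carton",r,cm.sum())
    ym=(H>15)&(H<35)&(S>100)&(X>.57)&(X<.8)&(Y>-.36)&(Y<-.16)&(Z>.066)&(Z<.085)
    print(n,"tin",cv2.minEnclosingCircle(P[ym][:,:2].astype(np.float32)),ym.sum())
E
```

```text
tip [0.5799 0.0673 0.03  ]
capneck [0.5493 0.0607 0.043 ]
capL [0.5509 0.0835 0.023 ]
capR [0.5602 0.0403 0.023 ]
bodyL [0.4767 0.0824 0.023 ]
bodyR [0.4926 0.0082 0.023 ]
boardbotL [0.6913 0.2786 0.    ]
boardbotR [0.6718 0.0714 0.    ]
trayc near [ 0.6186 -0.0414  0.025 ]
tray far [ 0.7399 -0.0456  0.025 ]
carton near bl [ 0.6233 -0.0482  0.066 ]
bl2 [ 0.6262 -0.1307  0.066 ]
far [ 0.7287 -0.0604  0.066 ]
far2 [ 0.7371 -0.1319  0.066 ]
face x= [0.10476036 0.66031557] at y=.18 0.6791724386252563 175 [0.07223281 0.26615993]
scene rim ((0.686110258102417, -0.1718379706144333), (0.21272912621498108, 0.2756904065608978), 6.1266045570373535) 241
scene carton ((0.7027796506881714, -0.08522843569517136), (0.17966417968273163, 0.09868000447750092), 15.99985122680664) 624
scene tin ((0.6704315543174744, -0.25505274534225464), 0.0426439568400383) 94
side rim ((0.699236273765564, -0.18780148029327393), (0.29055288434028625, 0.20530512928962708), 87.81757354736328) 330
side carton ((0.6970503330230713, -0.09105144441127777), (0.15012432634830475, 0.08563999831676483), 8.637337684631348) 654
side tin ((0.6731007099151611, -0.2526993453502655), 0.043795038014650345) 429
```

>>> apply_moves(commands=[[100,0.02,-0.06,-0.8,0],[100,0,0,-0.8,0],[100,0,0,-0.8,0],[100,0,0,-0.45,0],[100,0,0,0,0],[20,0,0,0,0],[20,0,0,0,0],[20,0,0,0,0],[20,0,0,0,0],[20,0,0,0,0]], newtons=6)

```text
clock: 2.68
position: [0.5639, 0.0637, 0.0268]
ee_rot: [-3.124, -0.331, -0.0]
force: [0.6, 0.1, 0.6]
width: 0.505
gripper_force: 0.1
```

>>> apply_moves(commands=[[20,0,0,0,0],[20,0,0,0,0],[20,0,0,0.25,0],[20,-0.05,0,0.25,0],[20,-0.1,0,0.25,0],[20,-0.15,0,0.25,0],[20,-0.15,0,0.25,0],[20,-0.1,0,0.2,0],[20,0,0,0,0]])

```text
clock: 3.8
position: [0.5306, 0.0638, 0.1145]
ee_rot: [-3.124, -0.331, -0.002]
force: [0.1, 0.4, -0.4]
width: 0.474
gripper_force: 6.0
```

```bash
cat >> h.py <<'E'
def shaft(P,im,lo=(.3,-.1,.008),hi=(.75,.3,.24)):
    H,S,V=[cv2.cvtColor(im,cv2.COLOR_RGB2HSV)[...,i].astype(int) for i in range(3)]
    m=np.all((P>lo)&(P<hi),-1)&(S<70)&(V>130); return m
E
python3 - <<'E'
from h import *
im,d,P=cloud("side");m=shaft(P,im)
n,l,st,_=cv2.connectedComponentsWithStats(m.astype(np.uint8))
for i in np.argsort(-st[1:,4])[:3]+1:
    q=P[l==i];c=q.mean(0);u,s,v=np.linalg.svd(q-c,full_matrices=False);t=(q-c)@v[0]
    print(st[i],c.round(3),v[0].round(3),(c+v[0]*t.min()).round(3),(c+v[0]*t.max()).round(3))
im2,_=imaging.get_image("scene")
cv2.imwrite("pics/a.png",np.hstack([im[120:300,180:400],im2[100:280,180:400]])[...,::-1])
E
```

```text
[283 187  57  26 775] [0.428 0.055 0.086] [0.61  0.297 0.735] [0.375 0.029 0.023] [0.547 0.112 0.229]
[216 170  35  26 680] [ 0.678 -0.07   0.055] [1.    0.006 0.01 ] [ 0.626 -0.07   0.054] [ 0.73  -0.07   0.056]
[230 284  10   5  18] [0.716 0.273 0.048] [ 0.264 -0.259 -0.929] [0.697 0.291 0.113] [0.721 0.267 0.028]
```

View pics/a.png

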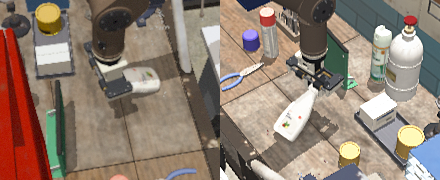

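The foot stays on the bench and the cap turns in the pads. Carrying on upright and over to the board.

>>> apply_moves(commands=[[20,-0.15,0,0.15,0],[20,-0.2,0,0.18,0],[20,-0.2,0,0.18,0],[20,-0.2,0,0.18,0],[20,0,0,0,0],[20,0.2,0.2,0,-0.06],[20,0.2,0.2,0,-0.06],[20,0.2,0.2,0,-0.06],[20,0.2,0.2,0,-0.06],[20,0.2,0.2,0,-0.06]])

```text
clock: 5.15
position: [0.5461, 0.124, 0.1545]
ee_rot: [3.14, 0.094, -0.001]
force: [-0.4, -1.4, -1.8]
width: 0.474
gripper_force: 6.0
```

>>> apply_moves(commands=[[20,0.2,0.2,0,-0.06],[20,0.2,0.2,0,-0.06],[20,0.2,0.2,0,-0.06],[20,0.2,0.2,0,-0.06],[20,0.2,0.15,0,-0.08],[20,0,0,0,0],[20,0.1,0,0.1,0],[20,0.1,0,0.1,0],[20,0.1,0,0.1,0],[20,0.1,0,0.03,0],[20,0,0,0,0]])

```text
clock: 6.52
position: [0.631, 0.1803, 0.1754]
ee_rot: [-3.137, 0.157, -0.003]
force: [1.2, -0.5, 2.3]
width: 0.471
gripper_force: 6.0
```

```bash
cat >> h.py <<'E'
def lean(tag):
    for n in("side","scene"):
        im,d,P=cloud(n);m=shaft(P,im,(.45,.05,.01),(.75,.3,.24))
        k,l,st,_=cv2.connectedComponentsWithStats(m.astype(np.uint8))
        i=np.argmax(st[1:,4])+1;q=P[l==i];np.savez(f"{tag}_{n}.npz",im=im,P=P,m=l==i)
        print(n,st[i],q.mean(0).round(3))
        for z in np.arange(.02,.21,.02):
            s=q[np.abs(q[:,2]-z)<.006]
            if len(s)>6: print("  z",round(z,2),"x",np.percentile(s[:,0],[5,50,95]).round(3),"y",np.percentile(s[:,1],[5,95]).round(3))
        yield im
E
python3 - <<'E'
from h import *
a,b=lean("l1")
cv2.imwrite("pics/b.png",cv2.resize(np.hstack([a[150:320,180:380],b[90:260,200:400]]),(800,340))[...,::-1])
E
```

```text
side [271 231  29  36 698] [0.559 0.199 0.084]
  z 0.02 x [0.516 0.523 0.542] y [0.197 0.231]
  z 0.04 x [0.517 0.525 0.55 ] y [0.16 0.23]
  z 0.06 x [0.53  0.54  0.569] y [0.163 0.23 ]
  z 0.08 x [0.543 0.551 0.578] y [0.159 0.226]
  z 0.1 x [0.556 0.567 0.595] y [0.155 0.222]
  z 0.12 x [0.572 0.58  0.593] y [0.164 0.214]
  z 0.14 x [0.587 0.59  0.592] y [0.172 0.192]
scene [248 133  53  61 951] [0.57  0.167 0.108]
  z 0.02 x [0.515 0.526 0.541] y [0.148 0.193]
  z 0.04 x [0.515 0.524 0.55 ] y [0.145 0.217]
  z 0.06 x [0.526 0.538 0.564] y [0.142 0.216]
  z 0.08 x [0.539 0.549 0.574] y [0.143 0.21 ]
  z 0.1 x [0.555 0.565 0.587] y [0.143 0.216]
  z 0.12 x [0.567 0.58  0.597] y [0.152 0.203]
  z 0.14 x [0.587 0.596 0.612] y [0.156 0.199]
  z 0.16 x [0.599 0.609 0.619] y [0.159 0.195]
  z 0.18 x [0.608 0.616 0.622] y [0.149 0.215]
```

View pics/b.png

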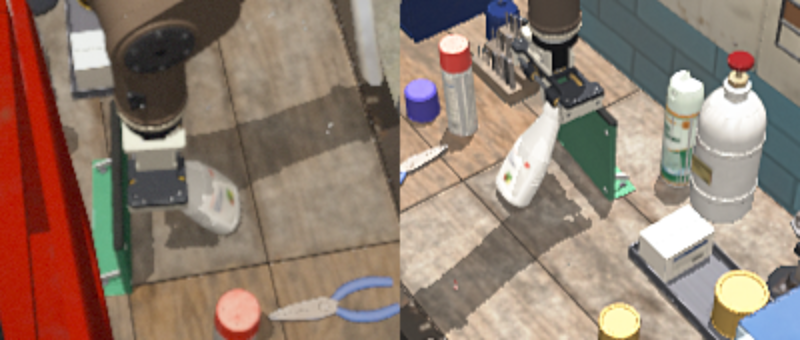

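Bottle leans about 34° toward the board, held by the cap, with the cap some 25 mm short of the face. Raising slightly and closing in.

>>> apply_moves(commands=[[20,0.1,0,0.05,0],[20,0.1,0,0.05,0],[20,0.08,0,0,0],[20,0.05,0,0,0],[20,0,0,0,0]])

```text
clock: 7.25
position: [0.6497, 0.1805, 0.1805]
ee_rot: [3.138, -0.156, -0.0]
force: [0.1, -0.9, -0.6]
width: 0.471
gripper_force: 6.0
```

>>> apply_moves(commands=[[20,0.05,0,0,0],[20,0.05,0,0,0],[20,0,0,0,0]])

```text
clock: 7.62
position: [0.6542, 0.1805, 0.1803]
ee_rot: [3.137, -0.156, -0.005]
force: [-5.6, 0.2, 0.2]
width: 0.469
gripper_force: 6.0
```

Touching the board at 5.6 N. Releasing and rising.

>>> apply_moves(commands=[[60,0,0,0,0],[100,0,0,0,0],[100,0,0,0,0],[100,0,0,0,0],[100,0,0,0.5,0],[100,0,0,0.9,0],[100,-0.6,0,0.5,0],[100,-0.9,0,0,0],[100,-0.9,0,0,0],[100,-0.9,0,0,0]])

```text
clock: 8.88
position: [0.456, 0.1805, 0.2948]
ee_rot: [-3.137, 0.156, -0.001]
force: [-0.7, 0.7, 1.1]
width: 1.001
gripper_force: 0.0
```

```bash
python3 - <<'E'
from h import *
print(observe()["position"])
a,b=lean("l2")
E
```

```text
[0.45598093 0.18052467 0.29484451]
side [ 241  225   48   43 1085] [0.609 0.194 0.117]
  z 0.04 x [0.55  0.559 0.586] y [0.159 0.229]
  z 0.06 x [0.56  0.571 0.599] y [0.162 0.228]
  z 0.08 x [0.571 0.58  0.607] y [0.162 0.225]
  z 0.1 x [0.582 0.591 0.623] y [0.159 0.222]
  z 0.12 x [0.597 0.607 0.628] y [0.155 0.213]
  z 0.14 x [0.612 0.62  0.643] y [0.165 0.206]
  z 0.16 x [0.624 0.63  0.648] y [0.174 0.197]
  z 0.18 x [0.632 0.661 0.675] y [0.161 0.198]
  z 0.2 x [0.641 0.645 0.652] y [0.169 0.193]
scene [255 133  36  57 949] [0.6   0.172 0.106]
  z 0.02 x [0.546 0.557 0.573] y [0.144 0.194]
  z 0.04 x [0.548 0.556 0.581] y [0.143 0.217]
  z 0.06 x [0.558 0.568 0.593] y [0.141 0.208]
  z 0.08 x [0.57  0.577 0.602] y [0.143 0.214]
  z 0.1 x [0.583 0.591 0.616] y [0.142 0.219]
  z 0.12 x [0.592 0.604 0.626] y [0.148 0.207]
  z 0.14 x [0.608 0.618 0.635] y [0.153 0.198]
  z 0.16 x [0.621 0.629 0.673] y [0.159 0.214]
  z 0.18 x [0.63  0.642 0.676] y [0.157 0.188]
  z 0.2 x [0.636 0.645 0.65 ] y [0.162 0.186]
```

Leaning at about 31°, let go and at rest. Now bringing the shut fingers down behind it, tips at about 98 mm high.

>>> apply_moves(commands=[[0,0.3,0.03,-0.7,0],[0,0.3,0.03,-0.8,0],[0,0.3,0.03,-0.8,0],[0,0.3,0,-0.66,0],[0,0,0,0,0],[0,0.2,0,0,0],[0,0.2,0,0,0],[0,0,0,0,0]])

```text
clock: 9.98
position: [0.5554, 0.1861, 0.1186]
ee_rot: [-3.137, 0.157, -0.004]
force: [0.1, -0.6, 0.3]
width: 0.18
gripper_force: 0.0
```

>>> apply_moves(commands=[[0,0.08,0,0,0],[0,0.08,-0.01,0,0],[0,0.05,-0.01,0,0],[0,0.05,-0.01,0,0],[0,0.05,0,0,0],[0,0,0,0,0]])

```text
clock: 10.72
position: [0.5724, 0.1841, 0.1171]
ee_rot: [3.138, -0.156, 0.0]
force: [-0.1, -0.0, 0.6]
width: 0.006
gripper_force: 0.0
```

```bash
cat >> h.py <<'E'
def ang():
    out=[]
    for n in("side","scene"):
        im,d,P=cloud(n);m=shaft(P,im,(.45,.05,.015),(.66,.3,.15))
        k,l,st,_=cv2.connectedComponentsWithStats(m.astype(np.uint8))
        i=np.argmax(st[1:,4])+1;q=P[l==i];zz=[];xx=[]
        for z in np.arange(.03,.115,.01):
            s=q[np.abs(q[:,2]-z)<.006]
            if len(s)>12: zz.append(z);xx.append(np.percentile(s[:,0]-.1*(s[:,1]-.18),10))
        c=np.polyfit(zz,xx,1);print(n,"deg",round(np.degrees(np.arctan(c[0])),1),"x0",round(c[1],4),np.round(xx,3),"y",np.percentile(q[:,1],[3,97]).round(3))
E
python3 -c "
from h import *
s=observe();print(s['position'],s['force'],s['width']);ang()"
```

```text
[0.57241047 0.18414319 0.11710275] [-0.09142337 -0.02116097  0.5820648 ] 0.005678436056018318
side deg 13.0 x0 0.5878 [0.611 0.613] y [0.159 0.22 ]
scene deg 17.3 x0 0.5385 [0.545 0.548 0.552 0.56  0.563 0.569 0.573 0.572 0.561] y [0.14  0.215]
```

```bash
cat >> h.py <<'E'
from scipy.optimize import brentq
def X(t,z,face=.6792): return face-(.2*np.sin(t)-.0015*np.cos(t))+z*np.tan(t)-.046/np.cos(t)
def ang():
    for n in("scene",):
        im,d,P=cloud(n);m=shaft(P,im,(.45,.05,.015),(.66,.3,.09))
        k,l,st,_=cv2.connectedComponentsWithStats(m.astype(np.uint8))
        i=np.argmax(st[1:,4])+1;q=P[l==i];o=[]
        for z in (.04,.05,.06,.07):
            s=q[np.abs(q[:,2]-z)<.006];x=np.percentile(s[:,0]-.1*(s[:,1]-.18),10)
            try:o.append(round(np.degrees(brentq(lambda t:X(t,z)-x,0,.7)),1))
            except ValueError:o.append(None)
            if z in(.04,.07):
                e=[s[np.abs(s[:,1]-yy)<.006][:,0] for yy in(.155,.175,.2)];print(z,round(x,4),[np.median(v).round(3) if len(v) else None for v in e])
        r=q[(q[:,2]>.035)&(q[:,2]<.085)];r=r[r[:,0]-.1*r[:,1]<np.percentile(r[:,0]-.1*r[:,1]-.5*r[:,2],60)+.5*r[:,2]]
        A=np.c_[r[:,1],r[:,2],np.ones(len(r))];c=np.linalg.lstsq(A,r[:,0],rcond=None)[0]
        print("deg",o,"plane tilt",np.degrees(np.arctan(c[1])).round(1),"yaw slope",c[0].round(3),"y",np.percentile(q[:,1],[3,97]).round(3))
E
python3 -c "
from h import *
ang()"
```

```text
0.04 0.5493 [np.float64(0.557), np.float64(0.553), np.float64(0.554)]
0.07 0.5639 [np.float64(0.571), np.float64(0.568), np.float64(0.568)]
deg [np.float64(30.4), np.float64(30.7), np.float64(30.8), np.float64(32.0)] plane tilt 26.3 yaw slope 0.048 y [0.141 0.215]
```

>>> apply_moves(commands=[[0,0.04,0,0,0],[0,0.04,0,0,0],[0,0.04,0,0,0],[0,0.04,0,0,0],[0,0.04,-0.01,0,0],[0,0.03,0,0,0],[0,0,0,0,0]])

```text
clock: 11.75
position: [0.5777, 0.1843, 0.1159]
ee_rot: [3.136, -0.153, -0.026]
force: [-29.7, 0.1, 21.1]
width: 0.003
gripper_force: 17.6
```

```bash
python3 -c "
from h import *
s=observe();print(s['position'],s['force'])
ang()"
```

```text
[0.57770489 0.18427414 0.11587221] [-29.72737866   0.06910301  21.09283984]
0.04 0.551 [np.float64(0.559), np.float64(0.552), np.float64(0.556)]
0.07 0.5651 [np.float64(0.576), np.float64(0.57), np.float64(0.571)]
deg [np.float64(29.8), np.float64(31.1), np.float64(30.4), np.float64(31.4)] plane tilt 26.4 yaw slope 0.069 y [0.14  0.216]
```

The bottle jams when pushed that high (30 N). Backing off to push low at the foot edge instead.

>>> apply_moves(commands=[[0,-0.4,0,0,0],[0,-0.8,0,0,0],[0,0,0,-0.8,0],[0,0,0,-0.62,0],[0,0,0,0,0]])

```text
clock: 12.42
position: [0.5126, 0.1829, 0.0301]
ee_rot: [3.135, -0.156, -0.006]
force: [-1.0, -0.1, 0.3]
width: 0.008
gripper_force: 0.0
```

```bash
python3 -c "
from h import *
s=observe();print(s['position'],s['force'])
ang()"
```

```text
[0.51257389 0.18291059 0.03011794] [-0.96117612 -0.14342324  0.26864963]
0.04 0.584 [None, None, None]
0.07 0.567 [np.float64(0.574), np.float64(0.567), np.float64(0.57)]
deg [np.float64(17.8), np.float64(19.7), np.float64(27.0), np.float64(30.4)] plane tilt -10.4 yaw slope 0.646 y [0.094 0.214]
```

>>> apply_moves(commands=[[0,0.15,0,0,0],[0,0.1,0,0,0],[0,0.06,0,0,0],[0,0.06,0,0,0],[0,0.06,-0.01,0,0],[0,0.06,-0.01,0,0],[0,0,0,0,0]])

```text
clock: 13.35
position: [0.5437, 0.1822, 0.0319]
ee_rot: [3.138, -0.156, 0.0]
force: [-0.1, -1.0, -0.2]
width: 0.007
gripper_force: 0.3
```

```bash
python3 -c "
from h import *
s=observe();print(s['position'],s['force'])
ang()"
```

```text
[0.54373358 0.18219919 0.03186582] [-0.1229391  -1.0360746  -0.20712941]Traceback (most recent call last):
  File "<string>", line 4, in <module>
    ang()
    ~~~^^
  File "h.py", line 49, in ang
    s=q[np.abs(q[:,2]-z)<.006];x=np.percentile(s[:,0]-.1*(s[:,1]-.18),10)
                                 ~~~~~~~~~~~~~^^^^^^^^^^^^^^^^^^^^^^^^^^^
    return _quantile_unchecked(
        a, q, axis, out, overwrite_input, method, keepdims, weights)
    return _ureduce(a,
                    func=_quantile_ureduce_func,
    ...<5 lines>...
                    overwrite_input=overwrite_input,
                    method=method)
    r = func(a, **kwargs)
    result = _quantile(arr,
                       quantiles=q,
    ...<2 lines>...
                       out=out,
                       weights=wgt)
    slices_having_nans = np.isnan(arr[-1, ...])
                                  ~~~^^^^^^^^^
IndexError: index -1 is out of bounds for axis 0 with size 0
```

```bash
python3 -c "
from h import *
a,_=imaging.get_image('side');b,_=imaging.get_image('scene');c,_=imaging.get_image('wrist')
m=np.hstack([cv2.resize(a[160:300,190:350],(320,280)),cv2.resize(b[100:240,220:380],(320,280))])
c=cv2.resize(c,(427,320));cc=np.zeros((320,640,3),np.uint8);cc[:,:427]=c
cv2.imwrite('pics/c.png',np.vstack([m,cc])[...,::-1])"
```

```text
(no output)
```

View pics/c.png

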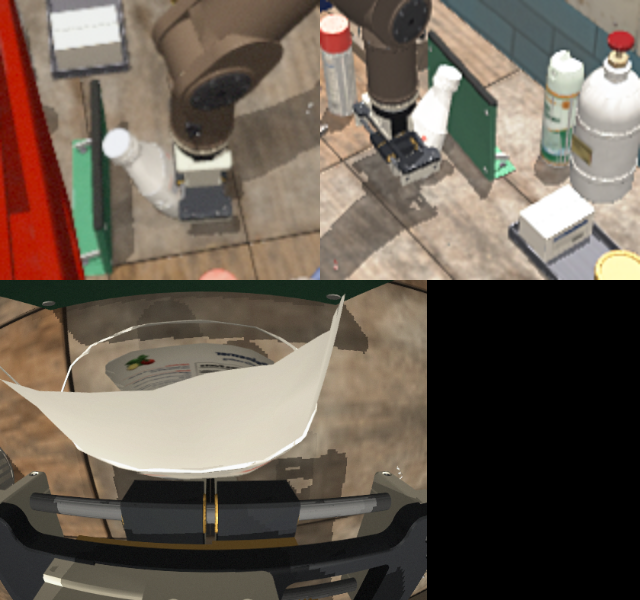

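Wrist and side pictures: bottle against the board, cap at side crop (118,143), fingers at its foot, no jam. Continuing slowly.

>>> apply_moves(commands=[[0,0.04,0,0.01,0],[0,0.04,0,0.01,0],[0,0.04,0,0.01,0],[0,0.04,-0.01,0.01,0],[0,0,0,0,0]])

```text
clock: 14.18
position: [0.5535, 0.1817, 0.0345]
ee_rot: [-3.138, 0.156, -0.001]
force: [-0.7, -0.3, -0.5]
width: 0.008
gripper_force: 0.3
```

```bash
cat >> h.py <<'E'
def cap(n="side"):
    # bottle's cap/neck points: angle from surface slope of upper, unoccluded part
    im,d,P=cloud(n);m=shaft(P,im,(.53,.1,.09),(.70,.26,.215))
    k,l,st,_=cv2.connectedComponentsWithStats(m.astype(np.uint8))
    i=np.argmax(st[1:,4])+1;q=P[l==i];t=q[:,2]>np.percentile(q[:,2],98)-.004
    print(n,st[i],"ztop",np.percentile(q[:,2],[95,98,99.5]).round(4),"x of top",np.percentile(q[t,0],[5,50,95]).round(4),"y",np.median(q[t,1]).round(4))
    for z in(.1,.11,.12,.13,.14,.15,.16,.17,.18):
        s=q[np.abs(q[:,2]-z)<.005]
        if len(s)>8: print("  ",z,np.percentile(s[:,0],[4,10]).round(4))
E
python3 -c "
from h import *
cap();cap('scene')"
```

```text
side [241 224  58  36 996] ztop [0.1979 0.2002 0.2026] x of top [0.6396 0.6481 0.6596] y 0.1812
   0.1 [0.5921 0.5954]
   0.11 [0.5997 0.6008]
   0.12 [0.6049 0.606 ]
   0.13 [0.5486 0.5679]
   0.14 [0.5435 0.5495]
   0.15 [0.5435 0.5499]
   0.16 [0.5437 0.5499]
   0.17 [0.5418 0.5456]
   0.18 [0.5322 0.5366]
scene [266 131  25  41 544] ztop [0.1984 0.201  0.2029] x of top [0.6389 0.6463 0.6594] y 0.1753
   0.1 [0.5944 0.595 ]
   0.11 [0.5984 0.5995]
   0.12 [0.5991 0.6031]
   0.13 [0.5751 0.6077]
   0.14 [0.5737 0.6071]
   0.15 [0.5725 0.5921]
   0.16 [0.5711 0.6215]
   0.17 [0.6286 0.6289]
   0.18 [0.6297 0.6306]
```

>>> apply_moves(commands=[[0,0.03,0,0.01,0],[0,0.03,0,0.01,0],[0,0.03,0,0.01,0],[0,0,0,0,0]])

```text
clock: 14.78
position: [0.5583, 0.1819, 0.0361]
ee_rot: [3.138, -0.156, -0.0]
force: [-3.5, 1.1, -1.4]
width: 0.01
gripper_force: 1.1
```

```bash
python3 -c "
from h import *
cap('scene')"
```

```text
scene [268 131  23  40 520] ztop [0.1995 0.2036 0.2062] x of top [0.637  0.6468 0.6567] y 0.1759
   0.1 [0.5987 0.5994]
   0.11 [0.5993 0.6003]
   0.12 [0.6028 0.6047]
   0.13 [0.5849 0.6104]
   0.14 [0.5779 0.598 ]
   0.15 [0.5774 0.6055]
   0.16 [0.5779 0.6224]
   0.17 [0.6277 0.6283]
   0.18 [0.6299 0.6321]
```

>>> apply_moves(commands=[[0,0.03,0,0.02,0],[0,0.03,0,0.02,0],[0,0.03,0,0.02,0],[0,0,0,0,0]])

```text
clock: 15.32
position: [0.5646, 0.1817, 0.0401]
ee_rot: [-3.137, 0.156, -0.002]
force: [-1.1, 0.4, -0.7]
width: 0.004
gripper_force: 0.6
```

```bash
python3 -c "
from h import *
cap('scene')"
```

```text
scene [269 131  22  39 499] ztop [0.2012 0.2032 0.206 ] x of top [0.6392 0.6482 0.6591] y 0.1745
   0.1 [0.6051 0.6058]
   0.11 [0.6014 0.6035]
   0.12 [0.6088 0.6094]
   0.13 [0.5895 0.6122]
   0.14 [0.5852 0.6156]
   0.15 [0.5797 0.5855]
   0.16 [0.584 0.594]
   0.17 [0.5863 0.629 ]
   0.18 [0.6284 0.6297]
```

>>> apply_moves(commands=[[0,0.03,0,0.01,0],[0,0.03,0,0.01,0]])

```text
clock: 15.62
position: [0.5673, 0.1818, 0.0409]
ee_rot: [3.138, -0.156, -0.001]
force: [-3.1, 0.8, -2.1]
width: 0.006
gripper_force: 1.1
```

```bash
python3 -c "
from h import *
s=observe();print(s['position'],s['force'],s['gripper_force'])
cap('scene')
c,_=imaging.get_image('wrist');b,_=imaging.get_image('scene');a,_=imaging.get_image('side')
cv2.imwrite('pics/d.png',np.hstack([cv2.resize(a[190:270,220:320],(400,320)),cv2.resize(b[110:190,240:340],(400,320))])[...,::-1])"
```

```text
[0.56731206 0.18177054 0.04089856] [-3.07490061  0.83221837 -2.07129656] 1.063646172406152
scene [270 130  21  39 496] ztop [0.2028 0.2052 0.2081] x of top [0.6367 0.6471 0.6617] y 0.1776
   0.1 [0.6079 0.6086]
   0.11 [0.6065 0.608 ]
   0.12 [0.6112 0.613 ]
   0.13 [0.6137 0.6158]
   0.14 [0.5872 0.5926]
   0.15 [0.5879 0.5937]
   0.16 [0.5853 0.6269]
   0.17 [0.6284 0.6292]
   0.18 [0.631  0.6316]
```

View pics/d.png

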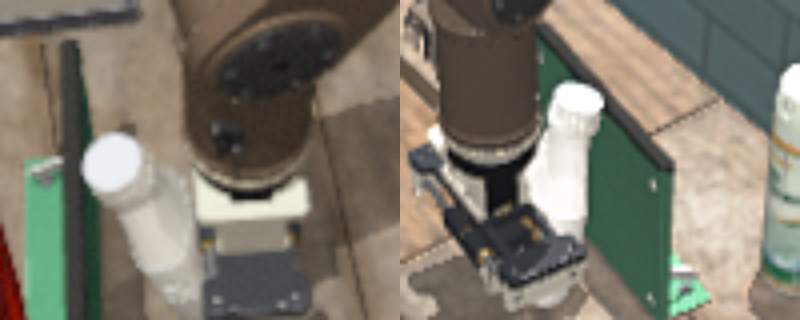

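Fingers are in contact (pad force follows the wrist force), bottle at about 17°. Continuing.

>>> apply_moves(commands=[[0,0.03,0,0,0],[0,0.03,0,0,0],[0,0.03,0,0,0],[0,0.03,0,0,0],[0,0,0,0,0]])

```text
clock: 16.45
position: [0.575, 0.1817, 0.041]
ee_rot: [-3.138, 0.156, -0.001]
force: [-2.0, 1.0, -0.7]
width: 0.007
gripper_force: 0.6
```

```bash
python3 -c "
from h import *
cap('scene')"
```

```text
scene [271 130  20  39 473] ztop [0.204  0.2065 0.209 ] x of top [0.6389 0.6494 0.6627] y 0.1798
   0.1 [0.6153 0.6166]
   0.11 [0.6128 0.615 ]
   0.12 [0.6163 0.6179]
   0.13 [0.6052 0.6187]
   0.14 [0.5961 0.6233]
   0.15 [0.5952 0.6165]
   0.16 [0.5932 0.5977]
   0.17 [0.6334 0.6341]
   0.18 [0.6336 0.6351]
```

>>> apply_moves(commands=[[0,0.03,0,0,0],[0,0.03,0,0,0],[0,0.03,0,0,0],[0,0,0,0,0]])

```text
clock: 17.0
position: [0.5803, 0.1818, 0.041]
ee_rot: [-3.138, 0.156, -0.001]
force: [-1.6, -0.3, 0.1]
width: 0.008
gripper_force: 0.6
```

```bash
python3 -c "
from h import *
cap('scene');s=observe();print(s['force'],s['gripper_force'])"
```

```text
scene [273 130  18  38 454] ztop [0.2053 0.2079 0.2104] x of top [0.6347 0.6484 0.6609] y 0.1752
   0.1 [0.6208 0.6214]
   0.11 [0.6172 0.6198]
   0.12 [0.6228 0.6236]
   0.13 [0.6109 0.6236]
   0.14 [0.5995 0.6037]
   0.15 [0.599 0.605]
   0.16 [0.5996 0.602 ]
   0.17 [0.6336 0.6348]
   0.18 [0.6285 0.6362]
[-1.50329185  0.11303352  0.06598721] 0.5075049864899484
```

>>> apply_moves(commands=[[0,0.03,0,0,0],[0,0.03,0,0,0],[0,0.03,0,0,0],[0,0,0,0,0]])

```text
clock: 17.55
position: [0.5858, 0.1818, 0.041]
ee_rot: [-3.138, 0.156, -0.001]
force: [-1.5, 0.3, -0.9]
width: 0.006
gripper_force: 0.5
```

```bash
python3 -c "
from h import *
cap('scene');cap();s=observe();print(s['force'],s['gripper_force'])"
```

```text
scene [274 129  17  38 434] ztop [0.2061 0.2068 0.2097] x of top [0.6392 0.6532 0.6656] y 0.1771
   0.1 [0.6264 0.6279]
   0.11 [0.6233 0.6247]
   0.12 [0.6246 0.6258]
   0.13 [0.6091 0.629 ]
   0.14 [0.6047 0.6076]
   0.15 [0.6033 0.6064]
   0.16 [0.6029 0.6058]
   0.17 [0.6038 0.6346]
   0.18 [0.6337 0.6365]
side [240 224  50  38 917] ztop [0.2032 0.2049 0.206 ] x of top [0.6411 0.6546 0.6713] y 0.181
   0.1 [0.6169 0.6239]
   0.11 [0.6164 0.6188]
   0.12 [0.6284 0.6291]
   0.13 [0.6311 0.6315]
   0.14 [0.5688 0.5788]
   0.15 [0.5745 0.5815]
   0.16 [0.5728 0.5796]
   0.17 [0.5748 0.5792]
   0.18 [0.5634 0.5724]
[ 0.00954873 -0.14447227  0.50936391] 0.4161776689943508
```

>>> apply_moves(commands=[[0,0.03,0,0,0],[0,0.03,0,0,0],[0,0.02,0,0,0],[0,0,0,0,0]])

```text
clock: 18.15
position: [0.5905, 0.1817, 0.041]
ee_rot: [-3.138, 0.156, -0.0]
force: [-1.1, 0.6, 0.2]
width: 0.006
gripper_force: 0.6
```

```bash
python3 -c "
from h import *
cap('scene');cap();s=observe();print(s['force'],s['gripper_force'])"
```

```text
scene [275 129  17  37 403] ztop [0.2041 0.2055 0.2069] x of top [0.6431 0.6555 0.672 ] y 0.1747
   0.1 [0.6307 0.6313]
   0.11 [0.6272 0.6278]
   0.12 [0.63  0.632]
   0.13 [0.6146 0.6313]
   0.14 [0.6074 0.6273]
   0.15 [0.6082 0.61  ]
   0.16 [0.6069 0.6098]
   0.17 [0.611  0.6367]
   0.18 [0.6316 0.6379]
side [240 224  48  38 868] ztop [0.2032 0.2044 0.2054] x of top [0.6416 0.6564 0.6721] y 0.1805
   0.1 [0.6299 0.6321]
   0.11 [0.6293 0.6303]
   0.12 [0.6326 0.6336]
   0.13 [0.6346 0.6368]
   0.14 [0.5757 0.583 ]
   0.15 [0.5774 0.5854]
   0.16 [0.5802 0.5833]
   0.17 [0.5764 0.58  ]
   0.18 [0.5703 0.5776]
[-0.3223695  -0.15433397 -1.15562137] 0.5342823791988849
```

Bottle now about 5–6° off upright. Backing away slowly and checking.

>>> apply_moves(commands=[[0,-0.05,0,0,0],[0,-0.1,0,0,0],[0,-0.2,0,0,0],[0,-0.6,0,0,0],[0,-0.9,0,0,0],[0,-0.5,0,0,0],[0,0,0,0,0]])

```text
clock: 19.12
position: [0.4459, 0.1818, 0.041]
ee_rot: [3.138, -0.153, -0.004]
force: [-0.2, -0.4, 0.6]
width: 0.005
gripper_force: 0.0
```

```bash
python3 -c "
from h import *
for im in lean('l3'):pass
"
```

```text
side [245 224  19  48 648] [0.646 0.202 0.14 ]
  z 0.02 x [0.636 0.644 0.652] y [0.222 0.225]
  z 0.04 x [0.634 0.646 0.659] y [0.222 0.226]
  z 0.06 x [0.633 0.643 0.657] y [0.218 0.226]
  z 0.08 x [0.624 0.647 0.661] y [0.2   0.224]
  z 0.1 x [0.622 0.643 0.667] y [0.193 0.221]
  z 0.12 x [0.627 0.647 0.664] y [0.181 0.215]
  z 0.14 x [0.629 0.647 0.66 ] y [0.194 0.209]
  z 0.16 x [0.632 0.646 0.66 ] y [0.194 0.203]
  z 0.18 x [0.624 0.645 0.663] y [0.182 0.203]
  z 0.2 x [0.629 0.645 0.661] y [0.166 0.201]
scene [272 131  19  52 735] [0.634 0.168 0.115]
  z 0.02 x [0.617 0.625 0.65 ] y [0.14  0.196]
  z 0.04 x [0.617 0.624 0.654] y [0.139 0.203]
  z 0.06 x [0.617 0.624 0.648] y [0.139 0.213]
  z 0.08 x [0.618 0.625 0.645] y [0.139 0.2  ]
  z 0.1 x [0.621 0.627 0.676] y [0.141 0.258]
  z 0.12 x [0.623 0.63  0.653] y [0.148 0.198]
  z 0.14 x [0.626 0.632 0.681] y [0.154 0.247]
  z 0.16 x [0.627 0.635 0.682] y [0.162 0.233]
  z 0.18 x [0.621 0.63  0.67 ] y [0.16 0.2 ]
  z 0.2 x [0.623 0.642 0.659] y [0.161 0.198]
```

Upright on its foot, axis at about x 0.645, 35 mm from the face. Now to the cap.

>>> apply_moves(commands=[[100,0,0,0.8,0],[100,0,0,0.8,0],[100,0,0,0.8,0],[100,0,0,0.8,0],[100,0.3,0,0.95,0],[100,0.8,0,0,0],[100,0.8,0,0,0],[100,0.8,0,0,0],[100,0.62,0,0,0],[100,0,0,0,0]])

```text
clock: 20.48
position: [0.6511, 0.1805, 0.2889]
ee_rot: [3.136, -0.159, 0.002]
force: [0.3, 0.2, -0.4]
width: 0.989
gripper_force: 0.0
```

```bash
python3 -c "
from h import *
s=observe();p=imaging.camera_params('wrist');im,d=imaging.get_image('wrist')
H,S,V=[cv2.cvtColor(im,cv2.COLOR_RGB2HSV)[...,i].astype(int) for i in range(3)]
m=((S<45)&(V>170)).astype(np.uint8);k,l,st,c=cv2.connectedComponentsWithStats(m)
for i in np.argsort(-st[1:,4])[:5]+1: print(st[i],c[i],wpix(*c[i],.2,p,s).round(3))
print(s['position']);cv2.imwrite('pics/w2.png',im[...,::-1])
np.save('w2.npy',d)
for z in('scene','side'):
    a,_,P=cloud(z);np.savez(z+'2.npz',im=a,P=P)
"
```

```text
[ 235  187   77   73 3826] [272.37375849 219.0807632 ] [0.656 0.181 0.2  ]
[ 463  110   43   83 3328] [483.6938101 150.3765024] [0.696 0.004 0.2  ]
[ 488    0   72   62 2960] [531.22567568  24.80135135] [ 0.81  -0.065  0.2  ]
[ 383    0  120   72 2095] [433.72171838  15.33794749] [0.804 0.043 0.2  ]
[ 56 386 130  34 645] [108.13643411 403.42790698] [0.445 0.401 0.2  ]
[0.6511147  0.18047574 0.28890676]
```

View pics/w2.png

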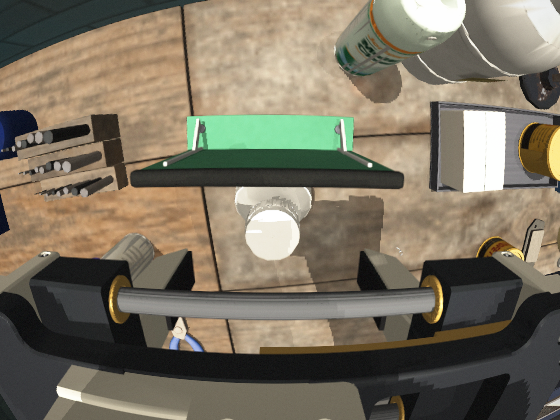

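The cap's top disc is at about (272,234), centred between the fingers, with the board just beyond it. The tray is at the right.

```bash
python3 -c "
from h import *
s=observe();p=imaging.camera_params('wrist')
for k,u,v,z in[('cap',272,234,.2),('boardtop',272,187,.19),('tray nl',432,190,.025),('tray fl',432,102,.025),('carton nl',465,191,.066),('fl',465,110,.066),('nr',505,191,.066),('fr',505,112,.066),('tinL',520,152,.075)]: print(k,wpix(u,v,z,p,s).round(4))
for n in('scene','side'):
    z=np.load(n+'2.npz');im,P=z['im'],z['P'];X_,Y,Z=P[...,0],P[...,1],P[...,2]
    H,S,V=[cv2.cvtColor(im,cv2.COLOR_RGB2HSV)[...,i].astype(int) for i in range(3)]
    for nm,m in(('carton',(S<70)&(V>120)&(Z>.060)&(Z<.072)&(X_>.6)&(X_<.76)&(Y>-.16)&(Y<-.03)),('rim',(Z>.018)&(Z<.031)&(V<120)&(X_>.6)&(X_<.765)&(Y>-.34)&(Y<-.02)),('tin',(H>15)&(H<35)&(S>100)&(X_>.6)&(X_<.75)&(Y>-.36)&(Y<-.18)&(Z>.066)&(Z<.085))):
        m=cv2.morphologyEx(m.astype(np.uint8),cv2.MORPH_OPEN,np.ones((2,2)))>0;q=P[m][:,:2].astype(np.float32)
        if len(q)>5: print(n,nm,len(q),[np.round(v,3) for v in cv2.minAreaRect(q)],np.percentile(q,[2,98],0).round(3).tolist())
"
```

```text
cap [0.6409 0.1834 0.2   ]
boardtop [0.6747 0.1799 0.19  ]
tray nl [ 0.6161 -0.0345  0.025 ]
tray fl [ 0.7366 -0.0372  0.025 ]
carton nl [ 0.622  -0.0643  0.066 ]
fl [ 0.7261 -0.064   0.066 ]
nr [ 0.6169 -0.1357  0.066 ]
fr [ 0.7251 -0.1323  0.066 ]
tinL [ 0.6721 -0.1534  0.075 ]
scene carton 284 [array([ 0.699, -0.097]), array([0.072, 0.151]), np.float64(87.646)] [[nan, nan], [nan, nan]]
scene rim 44 [array([ 0.687, -0.181]), array([0.209, 0.155]), np.float64(87.659)] [[nan, nan], [nan, nan]]
scene tin 38 [array([ 0.641, -0.266]), array([0.125, 0.037]), np.float64(63.039)] [[0.625, -0.297], [0.683, -0.218]]
side carton 117 [array([0.701, 0.035]), array([0.025, 0.323]), np.float64(6.944)] [[0.691, -0.122], [0.726, 0.187]]
side rim 51 [array([ 0.728, -0.054]), array([0.045, 0.55 ]), np.float64(3.015)] [[0.692, -0.327], [0.76, 0.219]]
```

>>> apply_moves(commands=[[100,-0.13,0.03,-0.5,0],[100,0,0,-0.6,0],[100,0,0,-0.53,0],[100,0,0,0,0],[20,0,0,0,0],[20,0,0,0,0],[20,0,0,0,0],[20,0,0,0,0],[20,0,0,0,0],[20,0,0,0,0],[20,0,0,0,0],[20,0,0,0,0]], newtons=25)

```text
clock: 22.12
position: [0.6407, 0.1837, 0.1922]
ee_rot: [-3.138, 0.156, -0.0]
force: [0.4, 0.6, 1.3]
width: 0.465
gripper_force: 25.0
```

>>> apply_moves(commands=[[20,0,0,0.3,0],[20,-0.2,0,0.5,0],[20,-0.3,0,0.6,0],[20,-0.3,0,0.6,0],[20,0,0,0,0],[20,0.14,-0.59,0,0.33],[20,0.14,-0.59,0,0.33],[20,0.14,-0.59,0,0.33],[20,0.14,-0.59,0,0.33],[20,0.14,-0.59,0,0.33]])

```text
clock: 23.38
position: [0.6346, 0.0051, 0.3113]
ee_rot: [-2.934, -1.123, 0.002]
force: [0.5, -0.2, -1.9]
width: 0.465
gripper_force: 25.0
```

>>> apply_moves(commands=[[20,0.14,-0.59,0,0.33],[20,0.14,-0.59,0,0.33],[20,0.14,-0.59,0,0.33],[20,0.14,-0.59,0,0.33],[20,0.14,-0.59,0,0.33],[20,0,0,0,0],[20,0,0,0,0]])

```text
clock: 24.25
position: [0.6764, -0.1703, 0.3112]
ee_rot: [-2.244, -2.196, 0.001]
force: [-0.5, 1.2, -2.1]
width: 0.468
gripper_force: 25.0
```

```bash
python3 -c "
from h import *
s=observe();print(s['position'],s['ee_rot'],s['gripper_force'])
a,_,P=cloud('side');b,_,Q=cloud('scene');c,_=imaging.get_image('wrist')
for P,im in((P,a),(Q,b)):
    m=shaft(P,im,(.55,-.3,.09),(.8,-.05,.3));k,l,st,_=cv2.connectedComponentsWithStats(m.astype(np.uint8));i=np.argmax(st[1:,4])+1;q=P[l==i]
    for z in np.arange(.12,.3,.03):
        t=q[np.abs(q[:,2]-z)<.006]
        if len(t)>5: print(round(z,2),np.percentile(t[:,:2],[4,96],0).round(3).tolist())
cc=cv2.resize(c,(400,300));m=np.hstack([cv2.resize(a[90:240,160:360],(400,300)),cv2.resize(b[150:300,270:470],(400,300))])
cv2.imwrite('pics/e.png',np.vstack([m,np.hstack([cc,cc*0])])[...,::-1])"
```

```text
[ 0.6764135  -0.17032968  0.31116041] [-2.24428856e+00 -2.19612074e+00  8.12846390e-04] 24.99974548816681
0.15 [[0.666, -0.159], [0.715, -0.142]]
0.18 [[0.635, -0.162], [0.717, -0.143]]
0.21 [[0.638, -0.161], [0.713, -0.145]]
0.24 [[0.646, -0.165], [0.706, -0.148]]
0.27 [[0.654, -0.169], [0.698, -0.151]]
0.12 [[0.648, -0.191], [0.797, -0.073]]
0.15 [[0.633, -0.196], [0.795, -0.098]]
0.18 [[0.633, -0.195], [0.77, -0.118]]
0.21 [[0.634, -0.194], [0.701, -0.161]]
0.24 [[0.641, -0.189], [0.697, -0.16]]
0.27 [[0.651, -0.185], [0.691, -0.157]]
```

View pics/e.png

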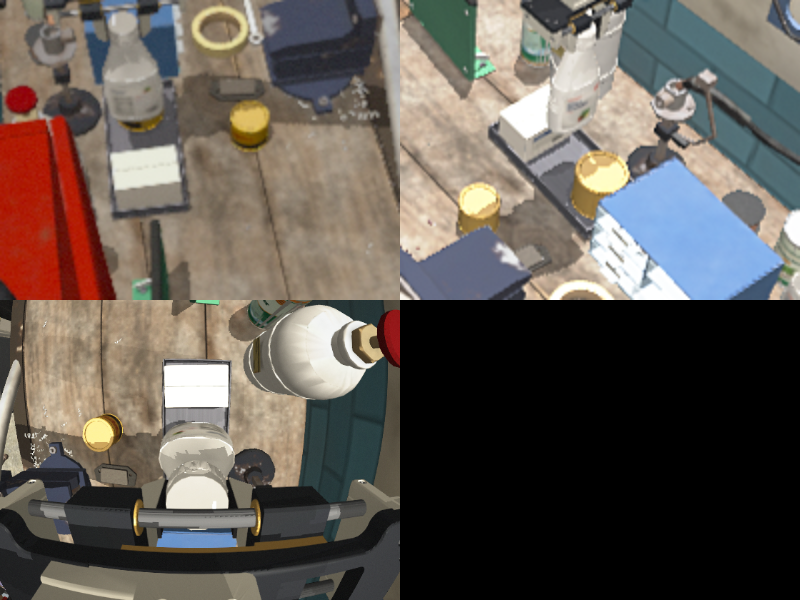

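Bottle hangs upright over the bay: in the side crop it sits between carton (145,180) and tin (140,115), faces at y −0.147 to −0.195. Lowering.

>>> apply_moves(commands=[[20,0,-0.03,-0.4,0],[20,0,0,-0.5,0],[20,0,0,-0.5,0],[20,0,0,-0.3,0],[20,0,0,-0.1,0],[20,0,0,-0.05,0],[20,0,0,0,0]])

```text
clock: 25.28
position: [0.6771, -0.1723, 0.202]
ee_rot: [2.243, 2.198, 0.001]
force: [-0.0, 0.7, -2.2]
width: 0.464
gripper_force: 25.0
```

>>> apply_moves(commands=[[20,0,0,-0.05,0],[20,0,0,-0.03,0],[20,0,0,-0.03,0],[20,0,0,0,0]])

```text
clock: 25.78
position: [0.6767, -0.1727, 0.1954]
ee_rot: [2.243, 2.198, 0.0]
force: [-1.9, -0.2, 3.8]
width: 0.464
gripper_force: 25.0
```

Touched down on the tray floor. Releasing and rising.

>>> apply_moves(commands=[[60,0,0,0,0],[100,0,0,0,0],[100,0,0,0,0],[100,0,0,0,0],[100,0,0,0.3,0],[100,0,0,0.8,0],[100,0,0,0.8,0],[100,-0.6,0.3,0.3,0],[100,-0.8,0.3,0,0],[100,-0.8,0.3,0,0],[100,0,0,0,0]])

```text
clock: 27.15
position: [0.5417, -0.1172, 0.3283]
ee_rot: [-2.242, -2.2, -0.002]
force: [1.3, 0.3, -0.2]
width: 0.999
gripper_force: 0.0
```

```bash
python3 -c "
from h import *
s=observe();print(s['clock'],s['position'],s['force'])
a,_,P=cloud('side');b,_,Q=cloud('scene')
for P,im in((P,a),(Q,b)):
    m=shaft(P,im,(.55,-.3,.03),(.8,-.05,.3));m&=~((P[...,2]<.08)&(P[...,1]>-.14));k,l,st,_=cv2.connectedComponentsWithStats(m.astype(np.uint8));i=np.argmax(st[1:,4])+1;q=P[l==i]
    for z in np.arange(.04,.21,.03):
        t=q[np.abs(q[:,2]-z)<.006]
        if len(t)>5: print(round(z,2),np.percentile(t[:,:2],[4,96],0).round(3).tolist())
cv2.imwrite('pics/f.png',np.hstack([cv2.resize(a[90:240,160:360],(400,300)),cv2.resize(b[150:300,270:470],(400,300))])[...,::-1])"
```

```text
27.15 [ 0.54174161 -0.11715034  0.32831797] [ 1.34648304  0.28682669 -0.21605393]
0.04 [[0.638, -0.16], [0.716, -0.148]]
0.07 [[0.636, -0.231], [0.718, -0.147]]
0.1 [[0.64, -0.17], [0.715, -0.148]]
0.13 [[0.647, -0.174], [0.708, -0.154]]
0.16 [[0.657, -0.173], [0.698, -0.154]]
0.19 [[0.657, -0.168], [0.695, -0.15]]
0.04 [[0.632, -0.199], [0.664, -0.168]]
0.07 [[0.631, -0.199], [0.703, -0.164]]
0.1 [[0.636, -0.197], [0.791, -0.059]]
0.13 [[0.646, -0.192], [0.795, -0.075]]
0.16 [[0.655, -0.19], [0.796, -0.058]]
0.19 [[0.654, -0.194], [0.796, -0.056]]
```

View pics/f.png

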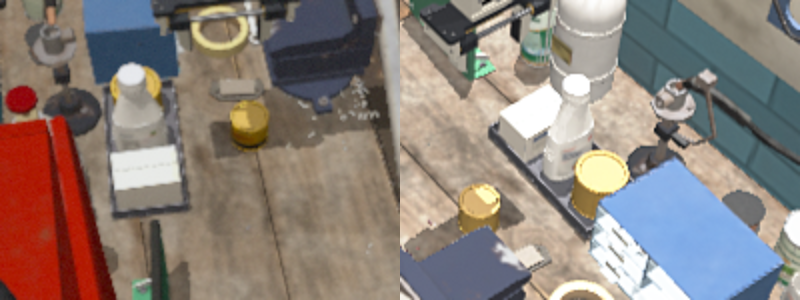

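The bottle stands upright in the bay between the carton and the tin (scene crop (570,140)), with the gripper clear of it. Handing in.

```bash
python3 -c "
from cell import arm
print(arm.sign_off())"
```

```text
the job is handed in; nothing more can be done
None
```

The bottle was leaned on the board, pushed upright and stood in the tray between tin and carton, then handed in at about 27 s; sign-off gave no verdict, and finger contact during the low push (step 2) is inferred from the pad force because the gripper's body may have done part of the pushing below about 20°.

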